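Pack the cheese gift tray

TASK

Pack the gift tray: take the four whole cheeses from the stone board and set each one flat, right way up, down in the tray recess that has its own shape and size (large round, small round, square, oblong). The two cut cheeses on the board are for tasting, so leave them where they lie.

Things in the scene. Friction and masses are not known exactly. Their poses are not given: they have to be found in the camera images.
- round_cheese: The large whole round cheese, a plain drum 56 mm in diameter, 38 mm tall, about 95 g. Pale cream rind, rigid. Origin: centre of its underside, z up. It starts lying flat on the 12 mm thick white stone board beside the tray, at any yaw.
- small_cheese: The small whole round cheese, a drum 38 mm in diameter, 36 mm tall, about 45 g. Pale cream rind, rigid. Origin: centre of its underside, z up. It starts lying flat on the 12 mm thick white stone board beside the tray, at any yaw.
- square_cheese: The whole square cheese, 46 x 46 mm, 36 mm tall, about 80 g, sides along its x and y. Pale cream rind, rigid. Origin: centre of its underside, z up. It starts lying flat on the 12 mm thick white stone board beside the tray, at any yaw.
- bar_cheese: The whole oblong cheese, 68 mm long (its x), 36 mm wide (its y), 36 mm tall, about 90 g. Pale cream rind, rigid. Origin: centre of its underside, z up. It starts lying flat on the 12 mm thick white stone board beside the tray, at any yaw.
- cut_round: A cut cheese, to be left alone: a drum 56 mm in diameter and 38 mm tall from which a quarter (between its +x and -y axes) has been cut out down to the board, 70 g. Origin: on the drum's axis, at the underside. Lies on the stone board, any yaw.
- cut_square: A cut cheese, to be left alone: half of a square cheese cut corner to corner, a right-angled triangle seen from above with legs of 46 mm, 36 mm tall, 40 g. Origin: the triangle's centroid at the underside (15 mm from both legs, which face its -x and -y sides). Lies on the stone board, any yaw.
- nest_round: Plywood insert with a large round recess 72 mm in diameter at its centre, for the large round cheese. Fixed; 98 x 98 mm, 12 mm tall. Four stand two by two at 100 mm pitch in one shallow wooden tray (216 mm square, rim level with their tops). Origin: centre of its underside, 6 mm above the counter; recess 8 mm deep, dark floor 4 mm above the origin. z up, x, y along its sides.
- nest_small: Plywood insert with a small round recess 54 mm in diameter at its centre, for the small round cheese. Fixed; 98 x 98 mm, 12 mm tall. Four stand two by two at 100 mm pitch in one shallow wooden tray (216 mm square, rim level with their tops). Origin: centre of its underside, 6 mm above the counter; recess 8 mm deep, dark floor 4 mm above the origin. z up, x, y along its sides.
- nest_square: Plywood insert with a square recess 62 x 62 mm at its centre, for the square cheese. Fixed; 98 x 98 mm, 12 mm tall. Four stand two by two at 100 mm pitch in one shallow wooden tray (216 mm square, rim level with their tops). Origin: centre of its underside, 6 mm above the counter; recess 8 mm deep, dark floor 4 mm above the origin. z up, x, y along its sides.
- nest_bar: Plywood insert with an oblong recess at its centre, 84 mm along its x and 52 mm along its y, for the oblong cheese. Fixed; 98 x 98 mm, 12 mm tall. Four stand two by two at 100 mm pitch in one shallow wooden tray (216 mm square, rim level with their tops). Origin: centre of its underside, 6 mm above the counter; recess 8 mm deep, dark floor 4 mm above the origin. z up, x, y along its sides.
There are look-alikes about, which are no part of the job. Leave any turquoise look-alike of the square_cheese alone. Leave any blue look-alike of the bar_cheese alone.

How it is judged:
By the outcome, as a careful person would: the job done as asked, in the order asked, and still so for the second after the job is handed in, with the robot touching nothing.
It also fails if it takes over 106 s, if anything falls off the work surface, if the arm or the gripper's body presses on something with over 40 N, if the wrist force passes 120 N, or if a joint passes its speed limit or range.

ROBOT

A 6-joint arm with a two-finger parallel gripper is mounted at the origin on the work surface. World frame = base frame: x ahead of the robot, y to its left, z up, the work surface at z = 0. Lengths are in m, angles in rad, forces in N, time in s.
With the tool pointing down it reaches from about 0.35 to 0.875 m from the base axis. Payload 4.2 kg.
Tool frame: the origin (TCP) lies at the very end of the fingers, on their centre line; the grasp point (between the pads) lies 19 mm behind it; z points along the fingers, y is the line along which they close (so a half turn about z gives the same grasp; the last joint's range is limited). The gripper opens to 87 mm and grips with 3 to 60 N. Pads are 19 mm wide; open, the fingers measure 117 mm over their backs; the gripper's body (75 mm by 190 mm) begins 51 mm behind the grasp point.
Start: joints at [1.44, 0.385, 0.008, 0, -1.194, -0.259], TCP at [0.237, 0.578, 0.223] pointing down, gripper open.
Joint ranges: [-3.14, 3.14], [-1.21, 2.06], [-1.07, 1.41], [-3.16, 2.05], [-2.99, -0.16], [-3.1, 3.1]. Speed limits (rad/s): [2.79, 2.79, 3.14, 3.14, 3.14, 3.14].

INTERFACE

Orientations are given as a rotation vector (axis times angle).
In Python, from station import env gives the robot as it stands.
- The arm moves only by the tool play_rows, never from a script. Its argument "rows" is text: rows parted by semicolons, each of 5 numbers parted by spaces: the opening, from -1 (shut) to 1 (fully open), then the shift along the tool's x, y, z scaled (see below), then the turn about the tool's z scaled (see below). In form: claw dx dy dz yaw; .... A call has exactly 8 rows; each row is the pose to reach, as a shift and turn from the pose commanded when the call began, along the tool's axes at that moment, turning the shorter way round; what a row does not reach only later rows make up. The controller multiplies each number of a shift by 0.1 m and each number of a turn by 180 degrees. A row lasts 1/12 s, in which the tool goes at most 41.7 mm and 7.16 degrees, less where a joint would pass 70% of its speed; a pose out of reach is approached as far as the arm can. A call with a number of a shift or a turn outside -1 to 1 is refused whole. A call with a gripper value outside its range is refused whole. The fingers move at their own pace and stop on an object; "squeeze" is the grip in N (left out, the last holds). Time passes only in rows, so rows that repeat a pose let the fingers close, or fill a call up. It gives the time, the measured TCP pose, the force, the opening and the grip force at its end, in the units of the state.
- env.observe(): the state, without advancing time (a new reading comes with each control period).
- env.camera(name): name is "side" or "top"; returns (picture, depth): 480x640x3 uint8, blue, green, red; 480x640 float32, m along the optical axis (not along the pixel's ray), 0 where there is no reading.
- env.calibration(name): a dict with "camera_matrix" (3x3 intrinsics, pixels), "distortion" ([k1, k2, p1, p2, k3] as OpenCV has them; the pictures are not rectified), "R" (3x3) and "t" (3): a world point X has camera coordinates R X + t. Camera axes: x right, y down, z forward; pixel columns grow to the right and rows downward; lengths in m; the calibration is good to about 2 mm. A picture is of the moment at which its call begins. calibration takes no time and is no camera call.
- env.finish_job(): hands the job in; it is judged then, once.
The state is a dict: "time": time; "joint_pos": joint angles; "joint_velocities": joint speeds; "joint_efforts": joint torques, N m; "position": TCP position; "tool_rot": TCP orientation; "contact_force": force on the tool from outside, world axes, zero at the start; "ft_torque": the same for the moment, N m; "width": finger opening in m; "grasp_force": force on a finger pad.
Only numpy, scipy, OpenCV 4.12 (cv2) and the standard library are available. Lean on these libraries where they do the work, as an engineer would, in place of code of your own. Each camera call takes 0.05 s, during which the arm holds its last target. There are 200 camera calls.

## Working session

There is one attempt and no reset: what is moved stays moved. The work goes in short steps, Python scripts to look and compute and a tool call to move; the robot and the scene stay as the last step left them, time stands still between calls to the robot, and variables do not carry over. Pictures are saved under pics/ and viewed, at most 14 in all, crops included, and the job is handed in when it is done.

Besides the shell and the picture viewer there is one more tool, called by a JSON object that holds its "api" and its "payload". play_rows: Moves the arm, as the interface text tells. Its arguments: {"type":"object","properties":{"rows":{"type":"string"},"squeeze":{"type":"number"}},"required":["rows"]}

```bash
ls; mkdir -p pics; python3 - <<'E'
from station import env
import cv2,numpy as np
s=env.observe(); print(s)
for n in("top","side"):
    p,d=env.camera(n); cv2.imwrite(f"pics/{n}0.png",p); np.save(f"{n}0.npy",d); c=env.calibration(n); print(c)
E
```

```text
pics
{'time': 0.0, 'joint_pos': array([ 1.43958872e+00,  3.85577586e-01,  6.60914948e-03, -4.56464948e-04,
       -1.19402560e+00, -2.58581006e-01]), 'joint_velocities': array([-2.32308858e-03, -1.12352753e-03,  5.68552240e-04, -4.65540209e-04,
        1.03551258e-04, -7.66097312e-05]), 'joint_efforts': array([ 1.26794839e-04, -3.90664816e+01,  1.87416208e+01,  4.21986222e+00,
        1.11051303e-02, -1.90663727e-04]), 'position': array([0.23727091, 0.5775489 , 0.22144671]), 'tool_rot': array([ 3.07988702e+00, -6.08239124e-01, -4.45057363e-04]), 'contact_force': array([ 0.9905994 , -0.17468176,  0.42488589]), 'ft_torque': array([0.03863541, 0.06614521, 0.03254424]), 'grasp_force': 0.0, 'width': 0.08708430961789826}
{'camera_matrix': array([[620.18455293,   0.        , 324.98249081],
       [  0.        , 620.18455293, 233.74001095],
       [  0.        ,   0.        ,   1.        ]]), 'distortion': array([0.03832473, 0.        , 0.        , 0.        , 0.        ]), 'R': array([[ 2.20011859e-02, -9.99751694e-01,  3.53529499e-03],
       [-9.87379164e-01, -2.22833753e-02, -1.56798717e-01],
       [ 1.56838561e-01, -4.09188943e-05, -9.87624252e-01]]), 't': array([0.06989699, 0.52154487, 1.17470541])}
{'camera_matrix': array([[436.84082666,   0.        , 321.56547093],
       [  0.        , 436.84082666, 248.07449464],
       [  0.        ,   0.        ,   1.        ]]), 'distortion': array([-0.01247388,  0.        ,  0.        ,  0.        ,  0.        ]), 'R': array([[ 0.92516421, -0.3793621 , -0.01247336],
       [-0.20817777, -0.479664  , -0.85239924],
       [ 0.31738495,  0.79120594, -0.52274272]]), 't': array([-0.46734044,  0.20484597,  0.77854401])}
```

View pics/top0.png

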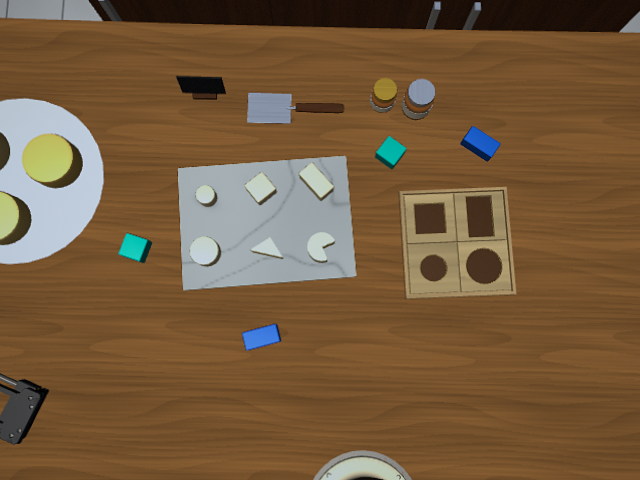

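View pics/side0.png

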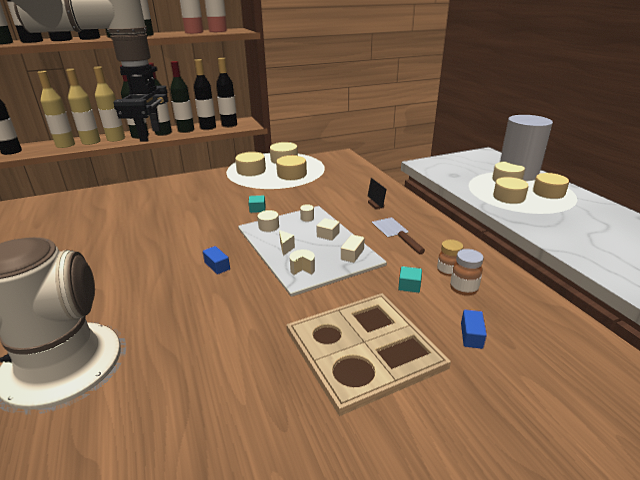

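The four whole cheeses in the top view are the large round (204,251), small round (206,195), square (261,188) and bar (317,181). Things that could be mistaken for them:
- Cut cheeses: triangle (267,247) and notched drum (321,247).
- Turquoise blocks: (391,152) and (135,247).
- Blue blocks: (481,142) and (261,337).
- Cheeses on the plate at the left edge.

Recesses: square (430,218), bar (480,216), small (433,268), large (484,266).

```bash
cat > h.py <<'E'
from station import env
import cv2,numpy as np
def cloud(n,d):
    c=env.calibration(n); u,v=np.meshgrid(np.arange(640.),np.arange(480.))
    q=cv2.undistortPoints(np.stack([u,v],-1).reshape(-1,1,2),c["camera_matrix"],c["distortion"]).reshape(480,640,2)
    P=np.dstack([q*d[...,None],d])
    return (P-c["t"])@c["R"]          # R^T (P-t)
def blobs(mask,W,minpx=60):
    """connected blobs -> top-plane minAreaRect in world"""
    n,l,st,ce=cv2.connectedComponentsWithStats(mask.astype(np.uint8))
    for i in range(1,n):
        if st[i,4]<minpx: continue
        X=W[l==i]; r=cv2.minAreaRect((X[:,:2]*1000).astype(np.float32)); (cx,cy),rad=cv2.minEnclosingCircle((X[:,:2]*1000).astype(np.float32))
        print("px",ce[i].round(0),"n",st[i,4],"z",np.median(X[:,2]).round(4),"mean",X[:,:2].mean(0).round(4),"rect",np.round(r[0],1),np.round(r[1],1),round(r[2],1),"circ",round(cx,1),round(cy,1),round(rad,1))
E
python3 - <<'E'
from h import *
d=np.load("top0.npy"); W=cloud("top",d)
p=cv2.imread("pics/top0.png")
v,u=np.mgrid[:480,:640]
print("board z",np.median(W[210:220,225:235,2]),"table",np.median(W[320:330,400:420,2]),"tray",np.median(W[238:246,430:432,2]))
print("cheese tops"); blobs((W[...,2]>0.042)&(W[...,2]<0.056)&(u>110)&(u<370)&(v>120)&(v<360),W)
print("others"); blobs((W[...,2]>0.03)&(u>370)&(u<510)&(v<300)&(v>60),W)
g=p.max(2); print("recess"); blobs((g<90)&(u>408)&(u<508)&(v>195)&(v<292),W)
cv2.imwrite("pics/crop0.png",cv2.resize(p[140:300,170:370],None,fx=4,fy=3.75,interpolation=cv2.INTER_CUBIC))
E
```

```text
board z 0.012007263600408168 table 0.0006071905995043166 tray 0.01783471157135635
cheese tops
px [315. 180.] n 613 z 0.0481 mean [0.6263 0.1026] rect [627.  102.3] [67.8 37. ] 43.1 circ 625.7 103.6 36.8
px [259. 187.] n 527 z 0.048 mean [0.6099 0.2129] rect [610.3 213.2] [46.2 45.8] 41.0 circ 610.1 213.0 30.3
px [205. 194.] n 282 z 0.0482 mean [0.5925 0.3192] rect [593.2 319.1] [36.9 35.3] 5.9 circ 593.5 319.4 19.2
px [318. 245.] n 503 z 0.0502 mean [0.4957 0.0939] rect [495.6  93.7] [46.7 55.9] 70.3 circ 494.5 89.2 28.4
px [204. 250.] n 648 z 0.0503 mean [0.481  0.3153] rect [481.4 315.7] [54.1 54.1] 34.0 circ 481.8 315.8 28.2
px [266. 248.] n 296 z 0.0486 mean [0.4889 0.1944] rect [493.6 193.2] [61.8 31.5] 78.9 circ 479.4 196.0 30.9
others
px [384.  93.] n 635 z 0.0686 mean [ 0.8006 -0.0296] rect [583.9  34.2] [ 51.7 515.6] 73.7 circ 580.7 23.3 258.2
px [419.  97.] n 911 z 0.083 mean [ 0.7889 -0.0973] rect [572.2 -28. ] [ 59.2 529.8] 72.1 circ 576.6 -14.4 265.4
px [481. 141.] n 592 z 0.0362 mean [ 0.7143 -0.2277] rect [520.6 -93.3] [ 68.3 514.1] 55.2 circ 521.7 -91.8 259.1
px [391. 150.] n 515 z 0.0362 mean [ 0.6927 -0.0475] rect [528.8  23.7] [ 52.4 412.2] 66.6 circ 526.6 19.0 207.1
recess
px [479. 216.] n 985 z 0.0107 mean [ 0.5672 -0.228 ] rect [ 448.3 -105.3] [ 90.6 433.9] 44.3 circ 469.4 -84.7 217.5
px [430. 218.] n 854 z 0.011 mean [ 0.5602 -0.1279] rect [473.4 -25.6] [ 81.4 350. ] 40.3 circ 459.9 -37.0 176.5
px [484. 266.] n 955 z 0.0111 mean [ 0.4671 -0.2343] rect [419.7 -87.7] [ 68.5 377.8] 17.9 circ 406.2 -92.1 190.0
px [433. 268.] n 513 z 0.011 mean [ 0.46   -0.1333] rect [392.7 -44.1] [ 50.  277.2] 37.0 circ 401.1 -37.8 139.3
```

View pics/crop0.png

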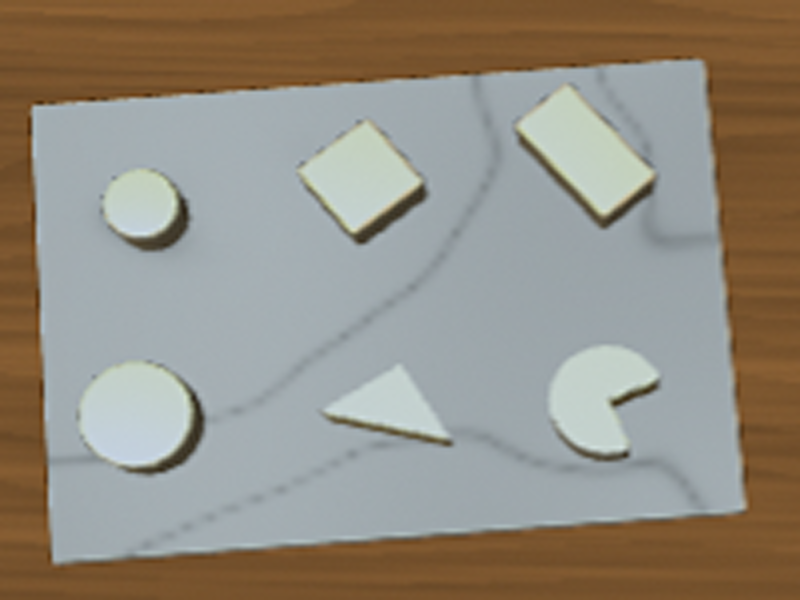

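The crop confirms it: drum (140,415), small drum (143,203), square (362,180) and bar (586,155) are whole. The triangle (388,405) and notched drum (603,402) are the cut ones, to leave alone. Next I'll get the tray pose and plan the moves.

```bash
cat >> h.py <<'E'
def plan(*wps):
    """wps: (x,y,z mm, theta deg|None). prints shift/turn from the present pose and from each previous one, in move units"""
    from scipy.spatial.transform import Rotation as R
    s=env.observe(); M=R.from_rotvec(s["tool_rot"]).as_matrix(); p=s["position"]*1000; th=np.degrees(np.arctan2(M[1,0],M[0,0]))
    print("t %.2f pos %s theta %.1f w %.4f tilt %.3f"%(s["time"],p.round(1),th,s["width"],M[2,2]))
    for w in wps:
        w=list(w); t=th if w[3] is None else w[3]; a=np.radians(th); D=np.array(w[:3])-p
        dx=D[0]*np.cos(a)+D[1]*np.sin(a); dy=D[0]*np.sin(a)-D[1]*np.cos(a)
        print("->",w,"dx %.3f dy %.3f dz %.3f yaw %.3f"%(dx/100,dy/100,-D[2]/100,-((t-th+180)%360-180)/180))
        p=np.array(w[:3]); th=t
E
python3 - <<'E'
from h import *
d=np.load("top0.npy"); W=cloud("top",d); v,u=np.mgrid[:480,:640]
p=cv2.imread("pics/top0.png")
m=(W[...,2]>0.0145)&(W[...,2]<0.022)&(u>390)&(u<525)&(v>178)&(v<305)
X=(W[m][:,:2]*1000).astype(np.float32); r=cv2.minAreaRect(X); print(r)
# recess openings in the top plane: non-top pixels inside
k=(~m)&(u>408)&(u<508)&(v>195)&(v<292)
# intersect pixel rays with top plane z=.018
c=env.calibration("top"); cam=-c["R"].T@c["t"]
T=cam+(W-cam)*((0.018-cam[2])/(W[...,2]-cam[2]))[...,None]
blobs(k,T,150)
plan((481.5,315.5,100,None),(481.5,315.5,22,None))
E
```

```text
((514.6524658203125, -181.35549926757812), (216.41397094726562, 216.53610229492188), 3.650977849960327)
px [480. 216.] n 1000 z 0.018 mean [ 0.5683 -0.2269] rect [890.4 -98.5] [795.8  70.7] 21.7 circ 885.7 -86.9 398.6
px [430. 218.] n 894 z 0.018 mean [ 0.5636 -0.1273] rect [890.2 -45.1] [753.9  70.3] 14.2 circ 888.7 -39.2 378.1
px [483. 265.] n 949 z 0.018 mean [ 0.4702 -0.2323] rect [846.7 -98.7] [874.8  74.6] 19.4 circ 842.9 -87.9 438.2
px [434. 267.] n 539 z 0.018 mean [ 0.4685 -0.1327] rect [844.1 -43.4] [841.7  56.4] 13.4 circ 841.6 -32.9 421.2
t 0.10 pos [237.3 577.6 221.6] theta -22.3 w 0.0870 tilt -1.000
-> [481.5, 315.5, 100, None] dx 3.255 dy 1.496 dz 1.216 yaw -0.000
-> [481.5, 315.5, 22, None] dx 0.000 dy -0.000 dz 0.780 yaw -0.000
```

{"api": "play_rows", "payload": {"rows": "1 .125 .05 .03 0;1 .25 .1 .06 0;1 .375 .15 .09 0;1 .5 .2 .12 0;1 .625 .25 .15 0;1 .75 .3 .2 0;1 .875 .35 .25 0;1 1 .4 .3 0", "squeeze": 20}}

```text
time: 0.77
position: [0.3159, 0.5019, 0.192]
tool_rot: [3.082, -0.609, -0.0]
contact_force: [0.3, 0.1, -1.1]
width: 0.0868
grasp_force: 0.0
```

{"api": "play_rows", "payload": {"rows": "1 .125 .05 .03 0;1 .25 .1 .06 0;1 .375 .15 .09 0;1 .5 .2 .12 0;1 .625 .25 .15 0;1 .75 .3 .2 0;1 .875 .35 .25 0;1 1 .4 .3 0"}}

```text
time: 1.43
position: [0.393, 0.4271, 0.162]
tool_rot: [3.082, -0.608, -0.0]
contact_force: [-0.1, 0.6, 0.2]
width: 0.0869
grasp_force: 0.0
```

{"api": "play_rows", "payload": {"rows": "1 .125 .05 .03 0;1 .25 .1 .06 0;1 .375 .15 .09 0;1 .5 .2 .12 0;1 .625 .25 .15 0;1 .75 .3 .2 0;1 .875 .35 .25 0;1 1 .4 .3 0"}}

```text
time: 2.1
position: [0.4703, 0.3521, 0.132]
tool_rot: [3.082, -0.609, -0.0]
contact_force: [-0.5, 0.1, -0.6]
width: 0.087
grasp_force: 0.0
```

{"api": "play_rows", "payload": {"rows": "1 .1 .1 .05 0;1 .2 .2 .1 0;1 .26 .3 .2 0;1 .26 .3 .3 0;1 .26 .3 .3 0;1 .26 .3 .3 0;1 .26 .3 .3 0;1 .26 .3 .3 0"}}

```text
time: 2.77
position: [0.4822, 0.3163, 0.1031]
tool_rot: [-3.081, 0.607, -0.001]
contact_force: [-0.1, -0.1, 0.5]
width: 0.087
grasp_force: 0.0
```

```bash
python3 -c "
from h import *
plan((481.5,315.5,22,None),(468,-234.5,100,None))"
```

```text
t 2.77 pos [482.2 316.3 103.1] theta -22.3 w 0.0870 tilt -1.000
-> [481.5, 315.5, 22, None] dx -0.004 dy 0.011 dz 0.811 yaw -0.000
-> [468, -234.5, 100, None] dx 1.960 dy 5.141 dz -0.780 yaw -0.000
```

{"api": "play_rows", "payload": {"rows": "1 0 .01 .3 0;1 0 .01 .55 0;1 0 .01 .75 0;1 0 .01 .81 0;1 0 .01 .81 0;-1 0 .01 .81 0;-1 0 .01 .81 0;-1 0 .01 .81 0"}}

```text
time: 3.43
position: [0.4824, 0.3155, 0.0232]
tool_rot: [-3.08, 0.607, -0.003]
contact_force: [-0.4, 1.0, -0.7]
width: 0.0742
grasp_force: 0.0
```

{"api": "play_rows", "payload": {"rows": "-1 0 0 0 0;-1 0 0 0 0;-1 0 0 0 0;-1 0 0 0 0;-1 0 0 -.1 0;-1 0 0 -.3 0;-1 0 0 -.55 0;-1 0 0 -.8 0"}}

```text
time: 4.1
position: [0.481, 0.3138, 0.1022]
tool_rot: [3.08, -0.608, -0.002]
contact_force: [0.7, 0.3, -1.7]
width: 0.0559
grasp_force: 20.0
```

{"api": "play_rows", "payload": {"rows": "-1 .05 .125 0 0;-1 .1 .25 0 0;-1 .15 .375 0 0;-1 .2 .5 0 0;-1 .25 .625 0 0;-1 .3 .75 0 0;-1 .35 .875 0 0;-1 .4 1 0 0"}}

```text
time: 4.77
position: [0.4804, 0.2052, 0.1012]
tool_rot: [3.081, -0.609, -0.001]
contact_force: [-0.4, -0.3, -0.7]
width: 0.0556
grasp_force: 20.0
```

{"api": "play_rows", "payload": {"rows": "-1 .05 .125 0 0;-1 .1 .25 0 0;-1 .15 .375 0 0;-1 .2 .5 0 0;-1 .25 .625 0 0;-1 .3 .75 0 0;-1 .35 .875 0 0;-1 .4 1 0 0"}}

```text
time: 5.43
position: [0.4796, 0.0978, 0.1016]
tool_rot: [-3.082, 0.608, -0.0]
contact_force: [-0.0, 0.4, -1.3]
width: 0.0556
grasp_force: 20.0
```

{"api": "play_rows", "payload": {"rows": "-1 .05 .125 0 0;-1 .1 .25 0 0;-1 .15 .375 0 0;-1 .2 .5 0 0;-1 .25 .625 0 0;-1 .3 .75 0 0;-1 .35 .875 0 0;-1 .4 1 0 0"}}

```text
time: 6.1
position: [0.4785, -0.0099, 0.1016]
tool_rot: [-3.082, 0.608, -0.0]
contact_force: [1.4, 0.3, -1.3]
width: 0.0556
grasp_force: 20.0
```

{"api": "play_rows", "payload": {"rows": "-1 .05 .125 0 0;-1 .1 .25 0 0;-1 .15 .375 0 0;-1 .2 .5 0 0;-1 .25 .625 0 0;-1 .3 .75 0 0;-1 .35 .875 0 0;-1 .4 1 0 0"}}

```text
time: 6.77
position: [0.4773, -0.1176, 0.1016]
tool_rot: [-3.082, 0.609, -0.0]
contact_force: [0.1, 0.2, -1.2]
width: 0.0555
grasp_force: 20.0
```

{"api": "play_rows", "payload": {"rows": "-1 .05 .125 0 0;-1 .1 .25 0 0;-1 .15 .375 0 0;-1 .2 .5 0 0;-1 .25 .7 0 0;-1 .3 .85 0 0;-1 .36 1 0 0;-1 .36 1 0 0"}}

```text
time: 7.43
position: [0.4726, -0.225, 0.1014]
tool_rot: [3.081, -0.612, 0.0]
contact_force: [0.0, 0.9, -0.9]
width: 0.0559
grasp_force: 20.0
```

```bash
python3 -c "
from h import *
plan((468,-234.5,100,None),(468,-234.5,21,None))"
```

```text
t 7.43 pos [ 472.6 -225.   101.4] theta -22.5 w 0.0559 tilt -1.000
-> [468, -234.5, 100, None] dx -0.006 dy 0.105 dz 0.014 yaw -0.000
-> [468, -234.5, 21, None] dx 0.000 dy -0.000 dz 0.790 yaw -0.000
```

{"api": "play_rows", "payload": {"rows": "-1 0 .1 0 0;-1 0 .1 .2 0;-1 0 .1 .4 0;-1 0 .1 .6 0;-1 0 .1 .75 0;-1 0 .1 .8 0;-1 0 .1 .8 0;-1 0 .1 .8 0"}}

```text
time: 8.1
position: [0.4693, -0.2317, 0.0219]
tool_rot: [3.082, -0.607, 0.001]
contact_force: [0.1, 0.6, -1.6]
width: 0.0557
grasp_force: 20.0
```

```bash
python3 -c "
from h import *
plan((468,-234.5,21,None))"
```

```text
t 8.10 pos [ 469.3 -231.7   21.9] theta -22.3 w 0.0557 tilt -1.000
-> [468, -234.5, 21, None] dx -0.002 dy 0.031 dz 0.009 yaw -0.000
```

{"api": "play_rows", "payload": {"rows": "-1 0 .03 0 0;-1 0 .03 .01 0;1 0 .03 .01 0;1 0 .03 .01 0;1 0 .03 .01 0;1 0 .03 .01 0;1 0 .03 -.1 0;1 0 .03 -.3 0"}}

```text
time: 8.77
position: [0.4662, -0.234, 0.05]
tool_rot: [-3.082, 0.609, 0.008]
contact_force: [-0.3, -0.5, 0.0]
width: 0.0843
grasp_force: 0.0
```

```bash
python3 -c "
from h import *
plan((468,-234.5,100,None),(593.2,319.2,100,None))"
```

```text
t 8.77 pos [ 466.2 -234.    50. ] theta -22.4 w 0.0843 tilt -1.000
-> [468, -234.5, 100, None] dx 0.018 dy -0.002 dz -0.500 yaw -0.000
-> [593.2, 319.2, 100, None] dx -0.948 dy -5.597 dz -0.000 yaw -0.000
```

{"api": "play_rows", "payload": {"rows": "1 0 0 -.25 0;1 0 -.1 -.5 0;1 -.02 -.25 -.5 0;1 -.05 -.4 -.5 0;1 -.08 -.55 -.5 0;1 -.11 -.7 -.5 0;1 -.14 -.85 -.5 0;1 -.16 -1 -.5 0"}}

```text
time: 9.43
position: [0.4911, -0.1351, 0.1017]
tool_rot: [-3.082, 0.608, -0.0]
contact_force: [-0.4, 0.1, -0.8]
width: 0.087
grasp_force: 0.0
```

{"api": "play_rows", "payload": {"rows": "1 -.02 -.125 0 0;1 -.04 -.25 0 0;1 -.06 -.375 0 0;1 -.08 -.5 0 0;1 -.1 -.625 0 0;1 -.12 -.75 0 0;1 -.14 -.875 0 0;1 -.16 -1 0 0"}}

```text
time: 10.1
position: [0.5147, -0.0361, 0.1015]
tool_rot: [3.082, -0.608, -0.0]
contact_force: [0.1, 0.3, 0.4]
width: 0.0869
grasp_force: 0.0
```

{"api": "play_rows", "payload": {"rows": "1 -.02 -.125 0 0;1 -.04 -.25 0 0;1 -.06 -.375 0 0;1 -.08 -.5 0 0;1 -.1 -.625 0 0;1 -.12 -.75 0 0;1 -.14 -.875 0 0;1 -.16 -1 0 0"}}

```text
time: 10.77
position: [0.5379, 0.0626, 0.1015]
tool_rot: [3.082, -0.608, 0.0]
contact_force: [-0.9, -0.5, -0.7]
width: 0.0871
grasp_force: 0.0
```

{"api": "play_rows", "payload": {"rows": "1 -.02 -.125 0 0;1 -.04 -.25 0 0;1 -.06 -.375 0 0;1 -.08 -.5 0 0;1 -.1 -.625 0 0;1 -.12 -.75 0 0;1 -.14 -.875 0 0;1 -.16 -1 0 0"}}

```text
time: 11.43
position: [0.5611, 0.1611, 0.1015]
tool_rot: [3.082, -0.608, 0.0]
contact_force: [0.2, -0.7, 0.1]
width: 0.0873
grasp_force: 0.0
```

{"api": "play_rows", "payload": {"rows": "1 -.02 -.125 0 0;1 -.04 -.25 0 0;1 -.06 -.375 0 0;1 -.08 -.5 0 0;1 -.1 -.625 0 0;1 -.12 -.75 0 0;1 -.14 -.875 0 0;1 -.16 -1 0 0"}}

```text
time: 12.1
position: [0.5843, 0.2597, 0.1015]
tool_rot: [3.082, -0.608, -0.0]
contact_force: [0.0, -0.4, 0.7]
width: 0.0869
grasp_force: 0.0
```

{"api": "play_rows", "payload": {"rows": "1 -.02 -.125 0 0;1 -.04 -.25 0 0;1 -.06 -.375 0 0;1 -.1 -.5 0 0;1 -.13 -.6 0 0;1 -.13 -.6 0 0;1 -.13 -.6 0 0;1 -.13 -.6 0 0"}}

```text
time: 12.77
position: [0.5945, 0.3186, 0.1014]
tool_rot: [3.082, -0.609, -0.001]
contact_force: [-0.2, -0.2, 0.4]
width: 0.0873
grasp_force: 0.0
```

```bash
python3 - <<'E'
from h import *
p,d=env.camera("top"); cv2.imwrite("pics/top1.png",p)
plan((593.2,319.2,22,None),(461.6,-134.7,100,None))
E
```

```text
t 12.82 pos [594.6 318.3 101.5] theta -22.4 w 0.0869 tilt -1.000
-> [593.2, 319.2, 22, None] dx -0.016 dy -0.003 dz 0.795 yaw -0.000
-> [461.6, -134.7, 100, None] dx 0.510 dy 4.698 dz -0.780 yaw -0.000
```

View pics/top1.png

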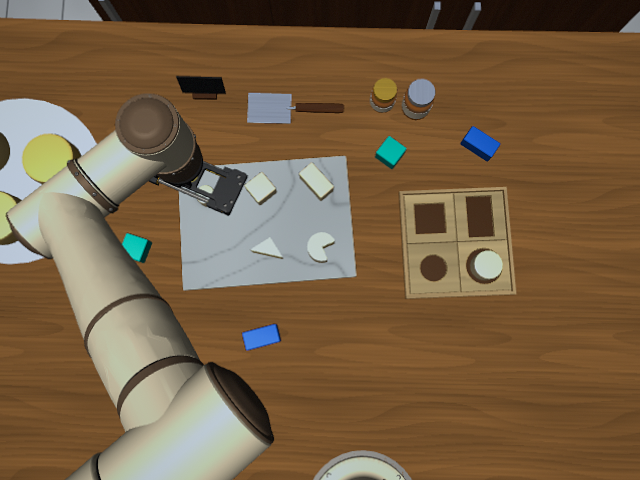

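The large round sits in its recess (488,264), and the gripper is over the small cheese (208,182).

{"api": "play_rows", "payload": {"rows": "1 -.01 0 .3 0;1 -.01 0 .55 0;1 -.01 0 .75 0;1 -.01 0 .8 0;-1 -.01 0 .8 0;-1 -.01 0 .8 0;-1 -.01 0 .8 0;-1 -.01 0 .8 0"}}

```text
time: 13.48
position: [0.5948, 0.3199, 0.0235]
tool_rot: [-3.08, 0.608, -0.004]
contact_force: [-0.3, -0.9, 0.6]
width: 0.068
grasp_force: 0.0
```

{"api": "play_rows", "payload": {"rows": "-1 0 0 0 0;-1 0 0 0 0;-1 0 0 0 0;-1 0 0 0 0;-1 0 0 -.1 0;-1 0 0 -.3 0;-1 0 0 -.55 0;-1 0 0 -.8 0"}}

```text
time: 14.15
position: [0.5935, 0.319, 0.1025]
tool_rot: [3.081, -0.608, -0.001]
contact_force: [1.4, -0.3, 0.2]
width: 0.0373
grasp_force: 20.0
```

{"api": "play_rows", "payload": {"rows": "-1 .01 .125 0 0;-1 .02 .25 0 0;-1 .04 .375 0 0;-1 .05 .5 0 0;-1 .07 .625 0 0;-1 .08 .75 0 0;-1 .1 .875 0 0;-1 .11 1 0 0"}}

```text
time: 14.82
position: [0.5656, 0.2211, 0.1012]
tool_rot: [3.081, -0.609, -0.001]
contact_force: [0.7, -0.4, 0.3]
width: 0.0379
grasp_force: 20.0
```

{"api": "play_rows", "payload": {"rows": "-1 .01 .125 0 0;-1 .02 .25 0 0;-1 .04 .375 0 0;-1 .05 .5 0 0;-1 .07 .625 0 0;-1 .08 .75 0 0;-1 .1 .875 0 0;-1 .11 1 0 0"}}

```text
time: 15.48
position: [0.538, 0.1247, 0.1016]
tool_rot: [-3.082, 0.608, -0.0]
contact_force: [0.1, 0.2, -0.5]
width: 0.0368
grasp_force: 20.0
```

{"api": "play_rows", "payload": {"rows": "-1 .01 .125 0 0;-1 .02 .25 0 0;-1 .04 .375 0 0;-1 .05 .5 0 0;-1 .07 .625 0 0;-1 .08 .75 0 0;-1 .1 .875 0 0;-1 .11 1 0 0"}}

```text
time: 16.15
position: [0.5101, 0.028, 0.1016]
tool_rot: [-3.082, 0.609, -0.0]
contact_force: [0.4, 0.2, -0.6]
width: 0.037
grasp_force: 20.0
```

{"api": "play_rows", "payload": {"rows": "-1 .01 .125 0 0;-1 .02 .25 0 0;-1 .04 .375 0 0;-1 .05 .5 0 0;-1 .07 .625 0 0;-1 .08 .75 0 0;-1 .1 .875 0 0;-1 .11 1 0 0"}}

```text
time: 16.82
position: [0.4823, -0.0687, 0.1016]
tool_rot: [3.082, -0.608, 0.0]
contact_force: [-0.5, 0.4, -0.4]
width: 0.0372
grasp_force: 20.0
```

{"api": "play_rows", "payload": {"rows": "-1 .01 .125 0 0;-1 .02 .25 0 0;-1 .04 .375 0 0;-1 .06 .5 0 0;-1 .06 .6 0 0;-1 .06 .69 0 0;-1 .06 .69 0 0;-1 .06 .69 0 0"}}

```text
time: 17.48
position: [0.4617, -0.134, 0.1016]
tool_rot: [-3.082, 0.61, -0.0]
contact_force: [-0.3, -0.0, -0.1]
width: 0.0373
grasp_force: 20.0
```

```bash
python3 -c "
from h import *
plan((461.6,-134.7,21,None))"
```

```text
t 17.48 pos [ 461.7 -134.   101.6] theta -22.4 w 0.0373 tilt -1.000
-> [461.6, -134.7, 21, None] dx 0.002 dy 0.007 dz 0.806 yaw -0.000
```

{"api": "play_rows", "payload": {"rows": "-1 0 0 .2 0;-1 0 0 .4 0;-1 0 0 .6 0;-1 0 0 .75 0;-1 0 0 .81 0;-1 0 0 .81 0;-1 0 0 .81 0;-1 0 0 .81 0"}}

```text
time: 18.15
position: [0.4623, -0.1332, 0.0208]
tool_rot: [-3.082, 0.607, -0.001]
contact_force: [0.0, 0.4, -0.2]
width: 0.0371
grasp_force: 20.0
```

{"api": "play_rows", "payload": {"rows": ".5 0 0 0 0;.5 0 0 0 0;.5 0 0 0 0;.5 0 0 0 0;.5 0 0 0 0;1 0 0 -.1 0;1 0 0 -.3 0;1 0 0 -.6 0"}}

```text
time: 18.82
position: [0.4598, -0.1336, 0.0791]
tool_rot: [3.081, -0.609, -0.01]
contact_force: [1.8, -0.1, -1.0]
width: 0.0778
grasp_force: 0.0
```

```bash
python3 -c "
from h import *
plan((610.2,213,100,None),(610.2,213,22,41))"
```

```text
t 18.82 pos [ 459.8 -133.6   79.1] theta -22.4 w 0.0778 tilt -1.000
-> [610.2, 213, 100, None] dx 0.072 dy -3.777 dz -0.209 yaw -0.000
-> [610.2, 213, 22, 41] dx 0.000 dy -0.000 dz 0.780 yaw -0.352
```

{"api": "play_rows", "payload": {"rows": "1 0 -.1 -.2 0;1 0 -.22 -.2 0;1 0 -.35 -.2 0;1 .02 -.5 -.2 0;1 .02 -.62 -.2 0;1 .02 -.75 -.2 0;1 .02 -.87 -.2 0;1 .02 -1 -.2 0"}}

```text
time: 19.48
position: [0.5016, -0.0407, 0.0998]
tool_rot: [3.082, -0.608, -0.002]
contact_force: [0.4, 0.2, -0.2]
width: 0.0871
grasp_force: 0.0
```

{"api": "play_rows", "payload": {"rows": "1 0 -.125 0 0;1 0 -.25 0 0;1 0 -.375 0 0;1 .02 -.5 0 0;1 .02 -.625 0 0;1 .02 -.75 0 0;1 .02 -.875 0 0;1 .02 -1 0 0"}}

```text
time: 20.15
position: [0.542, 0.0511, 0.1005]
tool_rot: [-3.082, 0.608, 0.0]
contact_force: [-0.2, -0.2, 0.7]
width: 0.0868
grasp_force: 0.0
```

{"api": "play_rows", "payload": {"rows": "1 0 -.125 0 0;1 0 -.25 0 0;1 0 -.375 0 0;1 .02 -.5 0 0;1 .02 -.625 0 0;1 .02 -.75 0 0;1 .02 -.875 0 0;1 .02 -1 0 0"}}

```text
time: 20.82
position: [0.5819, 0.1428, 0.1005]
tool_rot: [3.082, -0.608, -0.0]
contact_force: [-0.2, -0.7, -0.3]
width: 0.0872
grasp_force: 0.0
```

{"api": "play_rows", "payload": {"rows": "1 0 -.125 0 .03;1 0 -.25 0 .06;1 0 -.375 0 .09;1 0 -.5 0 .12;1 0 -.65 0 .148;1 0 -.78 0 .148;1 0 -.78 0 .148;1 0 -.78 0 .148"}}

```text
time: 21.48
position: [0.611, 0.2145, 0.1002]
tool_rot: [2.86, -1.298, -0.001]
contact_force: [-0.3, -0.6, 0.9]
width: 0.0868
grasp_force: 0.0
```

```bash
python3 -c "
from h import *
plan((610.2,213,22,-49),(561.4,-128.3,100,-86.35))"
```

```text
t 21.48 pos [611.  214.5 100.2] theta -48.8 w 0.0868 tilt -1.000
-> [610.2, 213, 22, -49] dx 0.006 dy 0.016 dz 0.782 yaw 0.001
-> [561.4, -128.3, 100, -86.35] dx 2.256 dy 2.607 dz -0.780 yaw 0.207
```

{"api": "play_rows", "payload": {"rows": "1 .01 .01 .3 0;1 .01 .01 .55 0;1 .01 .01 .75 0;1 .01 .01 .78 0;-1 .01 .01 .78 0;-1 .01 .01 .78 0;-1 .01 .01 .78 0;-1 .01 .01 .78 0"}}

```text
time: 22.15
position: [0.612, 0.2129, 0.0244]
tool_rot: [-2.857, 1.301, -0.003]
contact_force: [0.0, -0.0, 0.0]
width: 0.068
grasp_force: 0.0
```

{"api": "play_rows", "payload": {"rows": "-1 0 0 0 0;-1 0 0 0 0;-1 0 0 0 0;-1 0 0 0 0;-1 0 0 -.1 0;-1 0 0 -.3 0;-1 0 0 -.55 0;-1 0 0 -.78 0"}}

```text
time: 22.82
position: [0.6108, 0.2122, 0.1017]
tool_rot: [2.858, -1.302, -0.0]
contact_force: [0.7, 0.3, -0.8]
width: 0.0456
grasp_force: 20.0
```

{"api": "play_rows", "payload": {"rows": "-1 .07 .08 0 0;-1 .17 .2 0 0;-1 .27 .31 0 0;-1 .37 .43 0 0;-1 .47 .54 0 0;-1 .56 .65 0 0;-1 .65 .76 0 0;-1 .75 .87 0 0"}}

```text
time: 23.48
position: [0.5941, 0.097, 0.1002]
tool_rot: [2.858, -1.302, -0.001]
contact_force: [0.1, 1.0, -0.7]
width: 0.0457
grasp_force: 20.0
```

{"api": "play_rows", "payload": {"rows": "-1 .09 .11 0 0;-1 .19 .22 0 0;-1 .28 .33 0 0;-1 .38 .44 0 0;-1 .47 .54 0 0;-1 .56 .65 0 0;-1 .65 .76 0 0;-1 .75 .87 0 0"}}

```text
time: 24.15
position: [0.5778, -0.0163, 0.1005]
tool_rot: [-2.859, 1.302, 0.0]
contact_force: [-0.0, -0.1, -0.8]
width: 0.0456
grasp_force: 20.0
```

{"api": "play_rows", "payload": {"rows": "-1 .12 .14 0 .03;-1 .24 .28 0 .06;-1 .36 .42 0 .09;-1 .48 .56 0 .12;-1 .6 .7 0 .15;-1 .75 .87 0 .18;-1 .75 .87 0 .207;-1 .75 .87 0 .207"}}

```text
time: 24.82
position: [0.5612, -0.1305, 0.1005]
tool_rot: [2.289, -2.151, -0.0]
contact_force: [-0.5, 0.6, -1.5]
width: 0.0457
grasp_force: 20.0
```

```bash
python3 -c "
from h import *
plan((561.4,-128.3,21,-86.35))"
```

```text
t 24.82 pos [ 561.2 -130.5  100.5] theta -86.4 w 0.0457 tilt -1.000
-> [561.4, -128.3, 21, -86.35] dx -0.021 dy -0.003 dz 0.795 yaw -0.001
```

{"api": "play_rows", "payload": {"rows": "-1 -.02 0 .2 0;-1 -.02 0 .4 0;-1 -.02 0 .6 0;-1 -.02 0 .74 0;-1 -.02 0 .79 0;-1 -.02 0 .79 0;-1 -.02 0 .79 0;-1 -.02 0 .79 0"}}

```text
time: 25.48
position: [0.5621, -0.1265, 0.022]
tool_rot: [-2.294, 2.145, -0.001]
contact_force: [-0.9, 0.2, -1.3]
width: 0.0458
grasp_force: 20.0
```

{"api": "play_rows", "payload": {"rows": ".6 0 0 .005 0;.6 0 0 .005 0;.6 0 0 .005 0;.6 0 0 .005 0;.6 0 0 .005 0;1 0 0 -.1 0;1 0 0 -.3 0;1 0 0 -.6 0"}}

```text
time: 26.15
position: [0.5597, -0.1266, 0.0805]
tool_rot: [2.29, -2.145, -0.007]
contact_force: [0.7, -0.1, 0.6]
width: 0.0817
grasp_force: 0.0
```

```bash
python3 -c "
from h import *
plan((626.5,103,100,None),(626.5,103,22,43),(0,0,0,-137))"
```

```text
t 26.15 pos [ 559.7 -126.6   80.5] theta -86.3 w 0.0817 tilt -1.000
-> [626.5, 103, 100, None] dx -2.248 dy -0.816 dz -0.195 yaw -0.000
-> [626.5, 103, 22, 43] dx 0.000 dy -0.000 dz 0.780 yaw -0.718
-> [0, 0, 0, -137] dx -5.284 dy -3.519 dz 0.220 yaw 1.000
```

{"api": "play_rows", "payload": {"rows": "1 0 0 -.2 0;1 -.12 -.04 -.2 0;1 -.25 -.09 -.2 0;1 -.37 -.13 -.2 0;1 -.5 -.18 -.2 0;1 -.6 -.22 -.2 0;1 -.7 -.25 -.2 0;1 -.8 -.29 -.2 0"}}

```text
time: 26.82
position: [0.5851, -0.0436, 0.1008]
tool_rot: [2.293, -2.145, -0.002]
contact_force: [0.8, -0.3, 0.1]
width: 0.087
grasp_force: 0.0
```

{"api": "play_rows", "payload": {"rows": "1 -.1 -.04 0 0;1 -.2 -.07 0 0;1 -.3 -.11 0 0;1 -.4 -.15 0 0;1 -.5 -.18 0 0;1 -.6 -.22 0 0;1 -.7 -.25 0 0;1 -.8 -.29 0 0"}}

```text
time: 27.48
position: [0.6091, 0.0378, 0.1016]
tool_rot: [2.293, -2.147, -0.0]
contact_force: [-0.8, 0.9, -0.6]
width: 0.0871
grasp_force: 0.0
```

{"api": "play_rows", "payload": {"rows": "1 -.1 -.04 0 .036;1 -.2 -.07 0 .072;1 -.3 -.11 0 .108;1 -.4 -.15 0 .144;1 -.5 -.18 0 .18;1 -.6 -.22 0 .216;1 -.65 -.24 0 .252;1 -.65 -.24 0 .282"}}

```text
time: 28.15
position: [0.6292, 0.1049, 0.1015]
tool_rot: [-1.145, 2.925, -0.0]
contact_force: [0.9, 0.1, 0.6]
width: 0.087
grasp_force: 0.0
```

```bash
python3 - <<'E'
from h import *
p,d=env.camera("top"); cv2.imwrite("pics/top2.png",p)
plan((626.5,103,22,-137),(567.8,-228.1,100,-176.35))
E
```

```text
t 28.20 pos [628.9 104.5 101.4] theta -137.4 w 0.0872 tilt -1.000
-> [626.5, 103, 22, -137] dx 0.027 dy 0.005 dz 0.794 yaw -0.002
-> [567.8, -228.1, 100, -176.35] dx 2.687 dy -2.021 dz -0.780 yaw 0.219
```

View pics/top2.png

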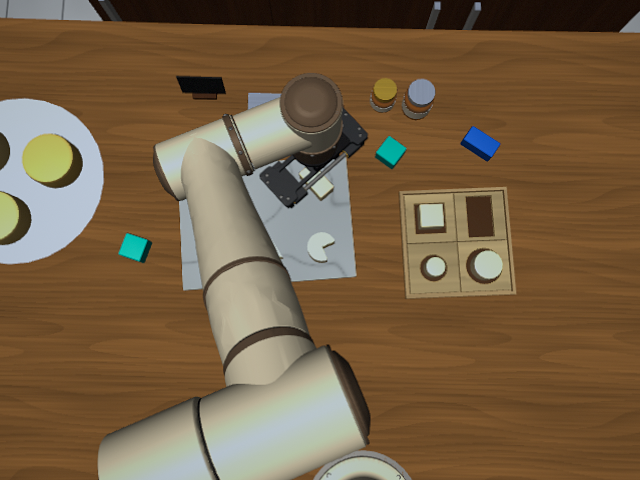

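The large round (488,264), small round (433,266) and square (430,216) are all in their own recesses. The gripper is over the bar (318,183), closing across its width.

{"api": "play_rows", "payload": {"rows": "1 .02 0 .3 0;1 .02 0 .55 0;1 .02 0 .75 0;1 .02 0 .79 0;-1 .02 0 .79 0;-1 .02 0 .79 0;-1 .02 0 .79 0;-1 .02 0 .79 0"}}

```text
time: 28.87
position: [0.6283, 0.1023, 0.0243]
tool_rot: [-1.151, 2.92, -0.0]
contact_force: [0.1, -0.5, -0.2]
width: 0.0679
grasp_force: 0.0
```

{"api": "play_rows", "payload": {"rows": "-1 0 0 0 0;-1 0 0 0 0;-1 0 0 0 0;-1 0 0 0 0;-1 0 0 -.1 0;-1 0 0 -.3 0;-1 0 0 -.55 0;-1 0 0 -.78 0"}}

```text
time: 29.53
position: [0.627, 0.1017, 0.1018]
tool_rot: [1.151, -2.922, 0.0]
contact_force: [0.5, 0.4, 0.0]
width: 0.0361
grasp_force: 20.0
```

{"api": "play_rows", "payload": {"rows": "-1 .08 -.06 0 0;-1 .2 -.15 0 0;-1 .32 -.24 0 0;-1 .45 -.34 0 0;-1 .57 -.43 0 0;-1 .68 -.51 0 0;-1 .79 -.59 0 0;-1 .9 -.67 0 0"}}

```text
time: 30.2
position: [0.6066, -0.0102, 0.1002]
tool_rot: [1.15, -2.923, -0.0]
contact_force: [0.0, -0.5, -0.1]
width: 0.0359
grasp_force: 20.0
```

{"api": "play_rows", "payload": {"rows": "-1 .11 -.08 0 0;-1 .22 -.16 0 0;-1 .34 -.25 0 0;-1 .45 -.34 0 0;-1 .57 -.43 0 0;-1 .68 -.51 0 0;-1 .79 -.59 0 0;-1 .9 -.67 0 0"}}

```text
time: 30.87
position: [0.5867, -0.1202, 0.1005]
tool_rot: [-1.151, 2.923, -0.0]
contact_force: [0.0, 0.2, -0.9]
width: 0.0355
grasp_force: 20.0
```

{"api": "play_rows", "payload": {"rows": "-1 .13 -.1 0 .03;-1 .26 -.2 0 .06;-1 .39 -.3 0 .09;-1 .52 -.4 0 .12;-1 .65 -.5 0 .15;-1 .77 -.6 0 .18;-1 .87 -.67 0 .21;-1 .87 -.67 0 .219"}}

```text
time: 31.53
position: [0.5682, -0.2298, 0.1004]
tool_rot: [0.089, -3.14, 0.0]
contact_force: [0.3, 0.2, -0.8]
width: 0.0358
grasp_force: 20.0
```

```bash
python3 -c "
from h import *
plan((567.8,-228.1,21,-176.35))"
```

```text
t 31.53 pos [ 568.2 -229.8  100.4] theta -176.8 w 0.0358 tilt -1.000
-> [567.8, -228.1, 21, -176.35] dx 0.003 dy 0.018 dz 0.794 yaw -0.002
```

{"api": "play_rows", "payload": {"rows": "-1 0 .02 .2 0;-1 0 .02 .4 0;-1 0 .02 .6 0;-1 0 .02 .74 0;-1 0 .02 .79 0;-1 0 .02 .79 0;-1 0 .02 .79 0;-1 0 .02 .79 0"}}

```text
time: 32.2
position: [0.5686, -0.2258, 0.0228]
tool_rot: [0.1, -3.14, 0.0]
contact_force: [-1.7, 2.0, 6.2]
width: 0.0358
grasp_force: 20.0
```

{"api": "play_rows", "payload": {"rows": ".5 0 0 .005 0;.5 0 0 .005 0;.5 0 0 .005 0;.5 0 0 .005 0;.5 0 0 .005 0;.5 0 0 -.1 0;.5 0 0 -.4 0;.5 0 0 -.8 0"}}

```text
time: 32.87
position: [0.5666, -0.2248, 0.0997]
tool_rot: [0.098, -3.132, -0.003]
contact_force: [0.7, -0.7, 0.6]
width: 0.065
grasp_force: 0.0
```

{"api": "play_rows", "payload": {"rows": ".5 0 0 -.3 0;.5 0 -.2 -.6 0;.5 0 -.4 -.6 0;.5 0 -.6 -.6 0;.5 0 -.8 -.6 0;.5 0 -1 -.6 0;.5 0 -1 -.6 0;.5 0 -1 -.6 0"}}

```text
time: 33.53
position: [0.5749, -0.3258, 0.1618]
tool_rot: [-0.096, 3.14, 0.0]
contact_force: [0.2, -0.5, 0.0]
width: 0.0652
grasp_force: 0.0
```

{"api": "play_rows", "payload": {"rows": ".5 0 -.2 0 0;.5 0 -.4 0 0;.5 0 -.6 0 0;.5 0 -.8 0 0;.5 0 -1 0 0;.5 0 -1 0 0;.5 0 -1 0 0;.5 0 -1 0 0"}}

```text
time: 34.2
position: [0.5815, -0.4238, 0.1617]
tool_rot: [0.099, -3.14, -0.001]
contact_force: [-0.6, 0.2, 0.4]
width: 0.0652
grasp_force: 0.0
```

```bash
python3 - <<'E'
from h import *
p,d=env.camera("top"); cv2.imwrite("pics/top3.png",p); W=cloud("top",d); v,u=np.mgrid[:480,:640]
print(env.observe()["position"])
blobs((W[...,2]>0.035)&(W[...,2]<0.056)&(u>180)&(u<520)&(v>165)&(v<300),W)
E
```

```text
[ 0.58155901 -0.4236183   0.16179574]
px [482. 212.] n 661 z 0.0458 mean [ 0.5689 -0.225 ] rect [ 569.6 -226. ] [69.  37.3] 2.2 circ 569.4 -226.3 37.1
px [431. 215.] n 560 z 0.046 mean [ 0.5608 -0.1261] rect [ 561.7 -127. ] [46.5 46.5] 3.6 circ 561.8 -126.7 30.4
px [318. 245.] n 522 z 0.0499 mean [0.4955 0.0938] rect [495.7  93.4] [46.7 55.6] 70.1 circ 494.4 89.6 28.1
px [267. 248.] n 310 z 0.048 mean [0.4884 0.1942] rect [479.6 195.7] [45.9 44.2] 33.7 circ 479.4 195.3 31.4
px [487. 264.] n 681 z 0.0481 mean [ 0.4663 -0.2333] rect [ 467.  -234.1] [54.4 54.2] 39.5 circ 466.6 -234.7 28.2
px [435. 266.] n 303 z 0.0464 mean [ 0.4606 -0.1331] rect [ 460.8 -134.1] [35.4 37.4] 4.7 circ 461.3 -133.7 19.1
```

View pics/top3.png

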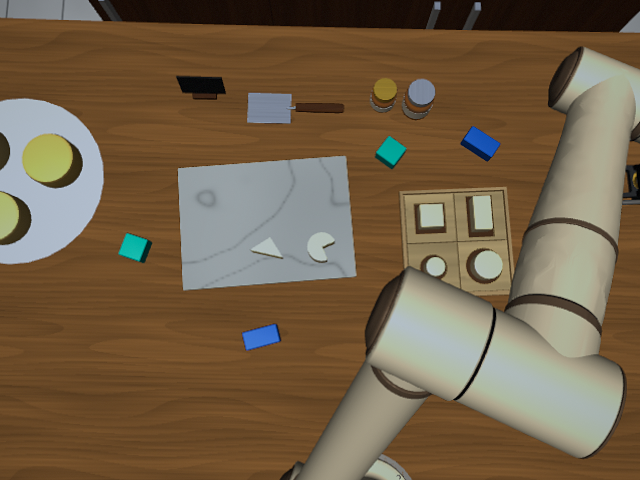

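All four cheeses are down flat in their recesses: bar (482,213), square (430,216), small (433,266) and large (487,264). Their tops measure 46, 46, 46 and 48 mm, which is the recess floor plus each cheese's height. The cut cheeses have not moved.

```bash
python3 -c "
from station import env
print(env.finish_job())"
```

```text
the job is handed in; nothing more can be done
None
```

All four whole cheeses are seated flat in their matching recesses, the cut cheeses and look-alikes were left alone, and the job was handed in at about 34 s.

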